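# Lock the mixer gear unit and hold its snap ring open at the shaft groove

## Task

Lock the mixer gear unit down first: turn the fixture's yellow lock ring clockwise, by its black peg, until its white line is at the green mark and it stops. Then take the red-handled snap-ring pliers out of their rack, squeeze them all the way so that the snap ring on their tips is spread, and bring it gently down over the end of the upright shaft until it lies flat and lightly on the brass washer, level with the groove. Finish like that, still holding the pliers upright and fully squeezed with the ring open around the groove and nothing let go, and leave the bowl, the grease tin and the screwdriver where they are.

Things in the scene. Friction and masses are not known exactly. Their poses are not given: they have to be found in the camera images.
- fixture: Fixture on the bench: aluminium plate 170 x 170 x 12 mm, blue nest, and in it a mixer gear unit: white gear (98 mm over the teeth), brass washer (68 mm across, top 72 mm above the bench) and upright steel shaft, 40 mm in diameter. Origin on the bench under the shaft axis, z up. Only the shaft and the lock ring's peg stand higher than the washer.
- groove (a point): On the shaft axis, mid-height of the dark 3 mm ring groove (73.5 mm above the bench). The groove's lower edge is flush with the brass washer's top: a ring lying on the washer is level with the groove.
- shaft_end (a point): Centre of the shaft's flat end, 94 mm above the bench (20.5 mm above the groove). The end has a 4.5 mm chamfer.
- lock_ring (a joint): Angle of the yellow lock ring (142 mm across) about the shaft axis, growing clockwise seen from above: 0 = white line at the red mark (unlocked), 0.80 rad = at the green mark, where it stops (locked). Its claws then grip the gear case. Starts at 0 to 0.22. It turns stiffly, about 3 N at the peg, and stays where it is left.
- lock_peg (a point): Centre of the top of the lock ring's black upright peg: 14 mm in diameter, free for 34 mm below this point (top 78 mm above the bench), 80 mm from the shaft axis, on the robot's side of it. It moves with the ring.
- rack: Grey pliers rack: base plate 120 x 110 mm and a post on its own -x side that carries a fork of two prongs, 40 mm apart, tops 122 mm above the bench, open towards the rack's +x; 18 mm in front of the pliers the prongs have a 4 mm high upturned lip. Origin on the bench under the hanging pliers. Take them out: lift 10 mm (not over 25, the ring is below the fork), then 70 mm along +x, then up.
- pliers: Snap-ring pliers, 0.2 kg, 175 mm long, hanging upright in the fork by red guards, handles up, ring down. Origin at the pivot, about 96 mm above the bench; z up along the handles, y from handle to handle, x to the side to which the ring reaches (the fork's open side; same yaw as the rack). The ring does not come off the tips, which stay above its underside when it is spread.
- pliers_grip (a point): Where to grip, from above, fingers closing along the pliers' y: midway between the red handles, 78 mm above the pivot. Grips: 14 mm deep, from 36 to 104 mm above the pivot, 59 mm over both here at rest (66 at the top), 38 mm and parallel when fully squeezed. A spring resists with 4 N at rest and 20 N at the stop, where squeezing harder changes nothing.
- handle_left (a joint): Angle of the pliers' left handle (the right one moves alike): 0 = at rest, ring closed; 0.138 rad = squeezed to the stop, ring fully spread.
- ring_center (a point): Centre of the steel snap ring when spread, mid-thickness (ring 2.5 mm thick): 18.6 mm along x and 68 mm below the pivot, fixed in the pliers' frame. Round opening 38 mm at rest (does not pass the shaft), 44 mm when fully spread; about 56 mm outside.
- bowl: Stainless mixing bowl, 170 mm across, 75 mm high, beyond the work; origin under its centre. Leave it alone.
- grease_tin: Green grease tin, 60 mm across, 45 mm high; origin under its centre. Leave it alone.
- screwdriver: Blue-handled screwdriver, 160 mm long, lying in the middle between the fixture and the rack; origin on the bench under its middle. Leave it alone.

How it is judged (in metres and radians):
On the way, in this order (a step that is already met when the one before it is completed fails the run):
1. the lock ring is turned to its locked mark while the pliers still hang in their rack (value of joint lock_ring above 0.74 rad and distance of ring_center from where it was at the start of the episode below 0.03 m), for 0.2 s.
2. the spread ring is held over the end of the shaft (value of joint handle_left above 0.11 rad and horizontal distance between ring_center and groove below 0.008 m and z of ring_center in the frame of groove above 0.018 m), for 0.05 s.
At the end, for the whole second after the job is handed in: Lock ring at its mark (> 0.74 rad); the gripper holds the pliers squeezed (handle > 0.115 rad, > 8 N), upright within 0.10 rad, clear of the rack; the spread ring is around the shaft, centre within 4 mm of its axis and 3 mm of the groove's height, pressing on the unit with < 20 N (value of joint lock_ring above 0.74 rad and value of joint handle_left above 0.115 rad and horizontal distance between ring_center and groove below 0.004 m and z of ring_center in the frame of groove between -0.003 and 0.003 m and angle between pliers's own z axis and vertical below 0.1 rad and contact force between the fingers and pliers above 8 N and contact force between pliers and fixture below 20 N and contact force between pliers and rack below 0.5 N); the arm keeps its last pose, push and grip.
It fails at once if the bowl is pushed away by more than 30 mm (distance of bowl from where it was at the start of the episode above 0.03 m).
It fails at once if the grease tin is pushed away by more than 30 mm (distance of grease_tin from where it was at the start of the episode above 0.03 m).
It fails at once if the screwdriver is pushed away by more than 30 mm (distance of screwdriver from where it was at the start of the episode above 0.03 m).
It fails at once if the pliers or the ring are rammed against the gear unit with more than 50 N (contact force between pliers and fixture above 50 N).
It also fails if it takes over 61 s, if anything falls off the work surface, if the arm or the gripper's body presses on something with over 40 N, if the wrist force passes 120 N, or if a joint passes its speed limit or range.

## Robot

A 6-joint arm with a two-finger parallel gripper is mounted at the origin on the work surface. World frame = base frame: x ahead of the robot, y to its left, z up, the work surface at z = 0. Lengths are in mm, angles in rad, forces in N, time in s.
With the tool pointing down it reaches from about 300 to 775 mm from the base axis. Payload 14.6 kg.
Tool frame: the origin (TCP) lies midway between the tips of the shut fingers; the grasp point (between the pads) lies 19 mm behind it; z points along the fingers, y is the line along which they close (so a half turn about z gives the same grasp; the last joint's range is limited). The gripper opens to 94 mm and grips with 3 to 60 N. Pads are 16 mm wide; open, the fingers measure 119 mm over their backs; the gripper's body (75 mm by 177 mm) begins 78 mm behind the grasp point.
Start: joints at [1.176, 0.3, 1.521, -0, 1.321, -0.067], TCP at [177.076, 520.705, 205.446] pointing down, gripper open.
Joint ranges: [-3.03, 3.03], [-0.79, 2.21], [0.23, 2.52], [-1.04, 4.18], [0, 3.07], [-2.55, 2.55]. Speed limits (rad/s): [2.22, 2.22, 2.57, 3.14, 3.14, 3.14].

## Interface

Orientations are given as [roll, pitch, yaw] about the fixed x, y, z axes, in that order (R = Rz(yaw) Ry(pitch) Rx(roll)).
In Python, from cell import manip gives the robot as it stands.
- The arm moves only by the shell command python3 -m creep 'ROWS' [OPENING] [FORCE]. ROWS is text: rows parted by semicolons, each of 6 numbers parted by spaces: the shift along the tool's x, y, z normalised to -1 to 1, where 1 is 4 cm, then the turn, a rotation vector about the tool's x, y, z normalised to -1 to 1, where 1 is pi rad. In form: dx dy dz ax ay az; .... A call has 1 to 20 rows; each row shifts and turns the commanded pose from where the row before left it, along the tool's axes as they then stand; what a row does not reach is not made up. A row lasts 1/8 s, in which the tool goes at most 62.5 mm and 10.7 degrees, less where a joint would pass 70% of its speed; a pose out of reach is approached as far as the arm can. A call with a number of a shift or a turn outside -1 to 1 is refused whole. A call with a gripper value outside its range is refused whole. OPENING is the closure, from 0 (fully open) to 1 (shut), set as the call begins (- or left out, the last holds). The fingers move at their own pace and stop on an object; FORCE is the grip in N (left out, the last holds). Time passes only in rows, so rows that do not move let the fingers close. It gives the time, the measured TCP pose, the force, the opening and the grip force at its end, in the units of the state.
- manip.read_state(): the state, without advancing time (a new reading comes with each control period).
- manip.camera(name): name is "scene" or "top"; returns a dict with "color" (384x512x3 uint8, red, green, blue), "range_z" (384x512 float32, mm along the optical axis (not along the pixel's ray), 0 where there is no reading), "camera_matrix" (3x3 intrinsics, pixels), "T" (4x4, takes a point from camera to world coordinates). Camera axes: x right, y down, z forward; pixel columns grow to the right and rows downward; lengths in mm; the calibration is good to about 2 mm. A picture is of the moment at which its call begins.
- manip.sign_off(): hands the job in; it is judged then, once.
The state is a dict: "clock": time; "joints": joint angles; "qd": joint speeds; "effort": joint torques, N m; "eef_pos": TCP position; "eef_rot": TCP orientation; "wrist_force": force on the tool from outside, world axes, zero at the start; "moment": the same for the moment, N m; "finger_gap": finger opening in mm; "finger_force": force on a finger pad.
Only numpy, scipy, OpenCV 4.12 (cv2) and the standard library are available. Lean on these libraries where they do the work, as an engineer would, in place of code of your own. Each camera call takes 0.05 s, during which the arm holds its last target. There are 200 camera calls.

## Working session

There is one attempt and no reset: what is moved stays moved. The work goes in short steps, Python scripts to look and compute and a shell command to move; the robot and the scene stay as the last step left them, time stands still between calls to the robot, and variables do not carry over. Pictures are saved under pics/ and viewed, at most 10 in all, crops included, and the job is handed in when it is done.

```bash
mkdir -p pics; ls
python3 - <<'E'
from cell import manip
import cv2,numpy as np,pickle
print(manip.read_state())
D={}
for n in("scene","top"):
    c=manip.camera(n);D[n]=c
    cv2.imwrite(f"pics/{n}0.png",cv2.resize(c["color"][:,:,::-1],(768,576),interpolation=cv2.INTER_CUBIC))
    print(n,c["camera_matrix"].round(1).tolist(),c["T"].round(3).tolist())
pickle.dump(D,open("d0.pkl","wb"))
E
```

```text
pics
{'clock': 0.0, 'joints': array([ 1.17637901e+00,  3.00466651e-01,  1.52161877e+00, -2.67744040e-06,
        1.32068711e+00, -6.66117063e-02]), 'qd': array([ 0.00132735,  0.00106371,  0.00112837, -0.00149116,  0.00051694,
        0.00060569]), 'effort': array([-1.22537302e-03, -5.31809306e+01, -3.52733839e+01,  7.08232471e-02,
        2.43911584e-02, -8.18845501e-05]), 'eef_pos': array([176.98487491, 520.45495566, 204.87282737]), 'eef_rot': array([-3.14041522e+00, -7.59479864e-05,  2.81378766e+00]), 'wrist_force': array([-0.33479809,  0.55189122, -0.39599793]), 'moment': array([ 0.0265504 , -0.03405666, -0.00394312]), 'finger_force': 0.0, 'finger_gap': 94.03808281187311}
scene [[404.4, 0.0, 254.1], [0.0, 404.4, 184.8], [0.0, 0.0, 1.0]] [[0.718, 0.572, -0.397, 960.662], [0.696, -0.582, 0.421, -400.361], [0.009, -0.579, -0.815, 851.715], [0.0, 0.0, 0.0, 1.0]]
top [[364.9, 0.0, 268.0], [0.0, 364.9, 190.4], [0.0, 0.0, 1.0]] [[-0.016, -0.99, 0.137, 475.622], [-0.999, 0.012, -0.03, -15.293], [0.028, -0.138, -0.99, 1044.475], [0.0, 0.0, 0.0, 1.0]]
```

View pics/scene0.png

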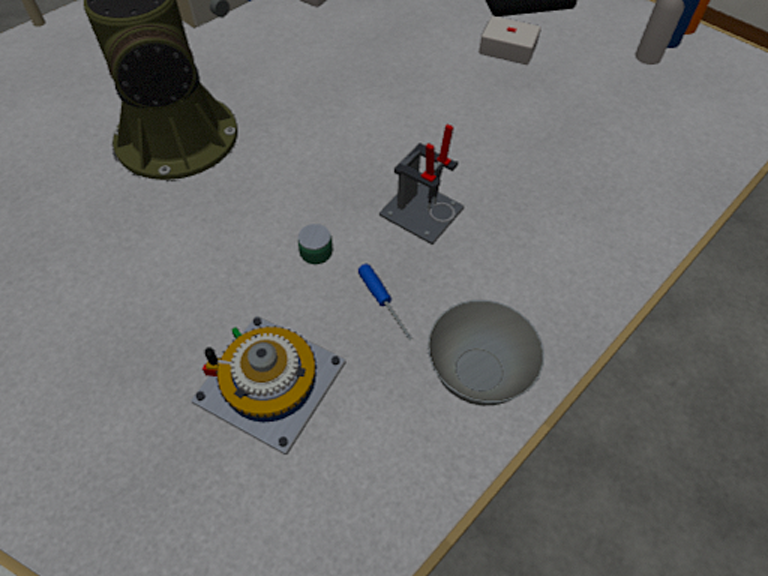

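View pics/top0.png

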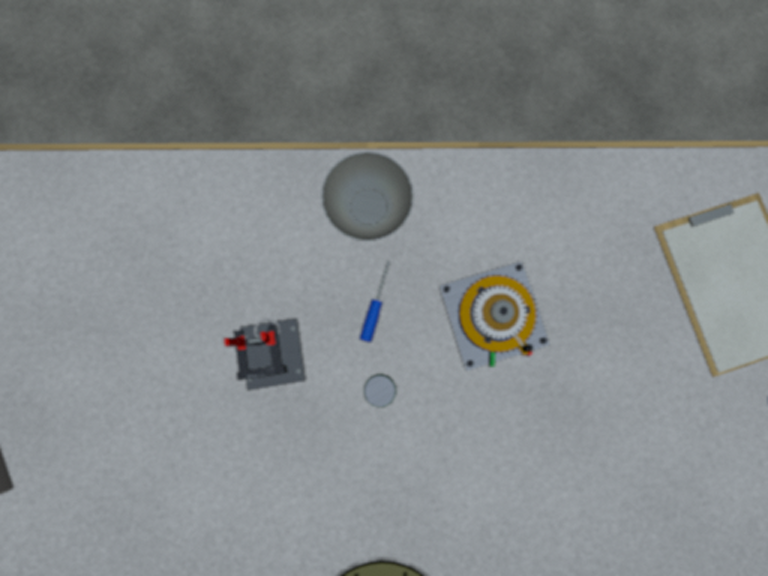

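The scene view shows the rack with red handles near (438,150), its ring at (442,212) and open side towards world +x. The fixture shaft end is at (262,352) with its peg at (211,355), and the tin, screwdriver and bowl lie between them. The top view shows the shaft at (503,311), the peg at (527,349), the green mark at (492,358) and the red handles at (235,342) and (268,338).

```bash
cat > h.py <<'E'
import numpy as np,cv2
from cell import manip
def cloud(c):
    z=c["range_z"];K=c["camera_matrix"];v,u=np.mgrid[:z.shape[0],:z.shape[1]]
    P=np.stack([(u-K[0,2])/K[0,0]*z,(v-K[1,2])/K[1,1]*z,z],-1)
    W=P@c["T"][:3,:3].T+c["T"][:3,3]; W[z==0]=np.nan; return W
def ray(c,u,v,h):
    K=c["camera_matrix"];d=c["T"][:3,:3]@np.array([(u-K[0,2])/K[0,0],(v-K[1,2])/K[1,1],1]);o=c["T"][:3,3]
    return o+d*(h-o[2])/d[2]
def hsv(c): return cv2.cvtColor(c["color"],cv2.COLOR_RGB2HSV)
def rays_on(c,m,h):
    v,u=np.nonzero(m); return np.array([ray(c,a,b,h) for a,b in zip(u,v)])
E
python3 - <<'E'
from h import *
import pickle
D=pickle.load(open("d0.pkl","rb"))
for n,c in D.items():
    W=cloud(c);H=hsv(c);print(n)
    t=W[(H[...,0]>0)&(abs(W[...,2])<3)]; print("table",len(t),t.mean(0).round(1))
    yel=(H[...,0]>14)&(H[...,0]<28)&(H[...,1]>150)&(W[...,0]<640)&(W[...,0]>300)&(W[...,2]>20); p=W[yel]
    print("yellow",len(p),np.median(p,0).round(1),np.percentile(p[:,2],[5,95]).round(1))
    cen=np.median(p,0)[:2]; d=np.hypot(*(W[...,:2]-cen).transpose(2,0,1))
    s=(d<40)&(W[...,2]>86)&(W[...,2]<105);q=W[s];print("shaft top",len(q),q.mean(0).round(1),q.min(0).round(1),q.max(0).round(1))
    for lo,hi in((66,74),(50,64)): pass
    cen=q.mean(0)[:2]; d=np.hypot(*(W[...,:2]-cen).transpose(2,0,1))
    s=(d>70)&(d<95)&(H[...,2]<70)&(W[...,2]>55);q=W[s];print("peg",len(q),q.mean(0).round(1) if len(q) else 0,q[:,2].max() if len(q) else 0, np.argwhere(s).mean(0))
    g=(H[...,0]>50)&(H[...,0]<75)&(H[...,1]>120)&(d<130);print("green mark",g.sum(),np.nanmean(W[g],0).round(1),cen)
    r=((H[...,0]<8)|(H[...,0]>172))&(H[...,1]>150)
    rm=r&(d<130);print("red mark",rm.sum(),np.nanmean(W[rm],0).round(1))
    k,l,st,ce=cv2.connectedComponentsWithStats((r&(W[...,1]>100)).astype(np.uint8))
    for i in range(1,k):
        if st[i,4]>8:
            q=W[l==i];q=q[~np.isnan(q[:,0])];tp=q[q[:,2]>np.percentile(q[:,2],80)]
            print("red",st[i],q.mean(0).round(1),"top",tp.mean(0).round(1))
            for a,b in((120,135),(135,160),(160,180),(180,190),(190,205)):
                e=q[(q[:,2]>a)&(q[:,2]<b)]
                if len(e):print("  ",a,b,len(e),e.mean(0).round(1))
E
```

```text
scene
table 119880 [468.9  48.2   0.6]
yellow 1665 [ 577.7 -234.5   49. ] [43.4 73.6]
shaft top 262 [ 564.5 -221.3   93.5] [ 542.  -240.2   86.4] [ 582.1 -200.2   98.2]
peg 55 [ 500.2 -268.5   71.3] 80.54487120212639 [236.43636364 140.30909091]
green mark 25 [ 476.6 -215.8   38.2] [ 564.46143221 -221.26279115]
red mark 36 [ 494.4 -278.8   26.9]
red [338  18   6   3  12] [299.5 717.6  53.6] top [305.1 715.8  55.7]
red [291  83  11  28 133] [513.1 222.5 158.8] top [512.1 226.2 191.6]
   120 135 27 [514.1 222.2 127.4]
   135 160 39 [513.2 219.6 146.2]
   160 180 33 [512.7 222.7 169.8]
   180 190 17 [512.6 225.5 184.7]
   190 205 16 [512.2 226.7 195.1]
red [281  96  10  25 146] [519.9 175.2 155.7] top [520.3 171.4 191.8]
   120 135 48 [519.5 176.4 128.1]
   135 160 33 [519.2 177.4 147.3]
   160 180 32 [520.7 174.7 170. ]
   180 190 15 [520.5 171.9 184.8]
   190 205 18 [520.3 171.2 195.2]
top
table 115739 [ 4.744e+02  1.530e+01 -1.000e-01]
yellow 921 [ 555.7 -211.5   48.5] [45.3 72.6]
shaft top 182 [ 561.2 -219.7   93.1] [ 543.1 -238.8   86.2] [ 580.6 -201.6   98.5]
peg 19 [ 497.  -264.    72.9] 79.37955052633868 [231.57894737 351.10526316]
green mark 24 [ 478.9 -208.6   34. ] [ 561.22004543 -219.73184831]
red mark 1 [ 488.4 -279.1   33.2]
red [174 221  10   9  71] [518.1 175.  153.6] top [520.4 173.7 196.9]
   120 135 36 [517.8 175.8 127.9]
   135 160 5 [516.7 175.6 151.3]
   160 180 5 [514.8 173.8 172.6]
   180 190 3 [517.7 170.2 185.4]
   190 205 21 [518.9 173.  196.1]
red [150 224  14  10  77] [510.6 223.1 162.2] top [510.8 227.8 195.6]
   120 135 15 [506.9 224.1 127.7]
   135 160 19 [511.6 219.2 148.2]
   160 180 20 [512.2 221.7 169.7]
   180 190 7 [510.6 224.1 186.8]
   190 205 15 [511.  228.  196.1]
```

Run:
```python
import pickle,cv2
D=pickle.load(open("d0.pkl","rb"))
a=D["scene"]["color"][70:170,240:320,::-1];b=D["top"]["color"][190:275,130:230,::-1]
c=D["top"]["color"][165:255,285:375,::-1];e=D["scene"]["color"][205:305,120:235,::-1]
r=lambda i:cv2.resize(i,(390,290),interpolation=cv2.INTER_NEAREST)
import numpy as np
cv2.imwrite("pics/crop.png",np.vstack([np.hstack([r(a),r(b)]),np.hstack([r(e),r(c)])]))
```

```text
(no output)
```

View pics/crop.png

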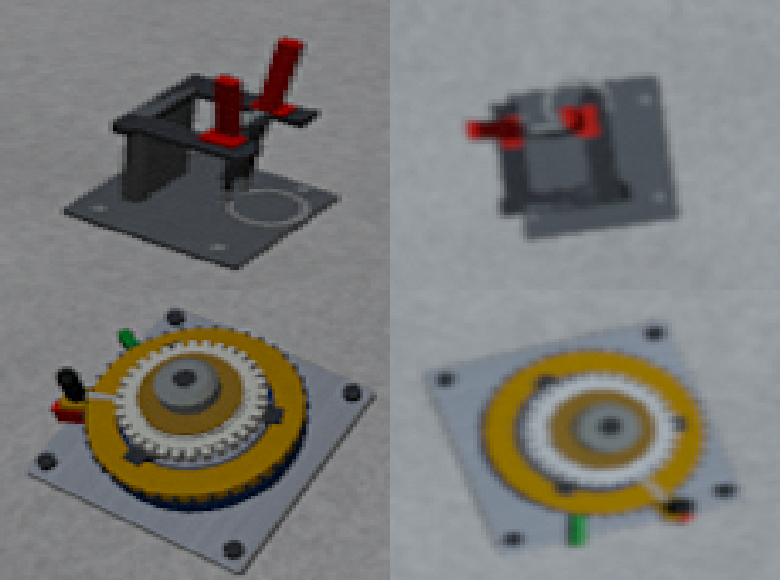

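Crop: the pliers hang with handles along world y (yaw ≈ 0.15), ring side +x. The peg stands by the red mark, and the white line leads to it. Cross-checks are good: peg to shaft 79 mm, shaft top at 93 mm, handle spacing 56 mm. I'll move over the peg now.

```bash
python3 -m creep '-.35 -.4 .06 0 0 0;-.69 -.8 .06 0 0 0;-.69 -.8 .06 0 0 0;-.69 -.8 .06 0 0 0;-.69 -.8 .06 0 0 0;-.69 -.8 .06 0 0 0;-.69 -.8 .06 0 0 0;-.69 -.8 .06 0 0 0;-.69 -.8 .06 0 0 0;-.69 -.8 .06 0 0 0;-.69 -.8 .06 0 0 0;-.69 -.8 .06 0 0 0;-.69 -.8 .06 0 0 0;-.69 -.8 .06 0 0 0;-.69 -.8 .06 0 0 0;-.69 -.8 .06 0 0 0;-.69 -.8 .06 0 0 0;-.69 -.8 .06 0 0 0;-.69 -.8 .06 0 0 0;-.5 -.6 .06 0 0 0' 0.5 20
python3 -m creep '0 0 0 0 0 .02;0 0 0 0 0 .054;0 0 0 0 0 .054;0 0 0 0 0 .054;0 0 0 0 0 .054;0 0 0 0 0 .054;0 0 0 0 0 .054;0 0 0 0 0 .054;0 0 0 0 0 .054;0 0 0 0 0 .054;0 0 0 0 0 .054;0 0 0 0 0 .054;0 0 0 0 0 .054;0 0 0 0 0 .054;0 0 0 0 0 .054;0 0 0 0 0 .037;0 0 0 0 0 0;0 0 0 0 0 0'
cat > go.py <<'E'
# print the remaining shift (world target) in tool axes, in units of 40 mm, and yaw turn in units of pi
import sys,numpy as np
from scipy.spatial.transform import Rotation as R
from cell import manip
s=manip.read_state();t=np.array(list(map(float,sys.argv[1:4])))
r=R.from_euler("xyz",s["eef_rot"])
d=r.as_matrix().T@(t-s["eef_pos"])
print("t",round(s["clock"],2),"pos",s["eef_pos"].round(1),"rot",s["eef_rot"].round(3),"q6",round(s["joints"][5],2),"F",s["wrist_force"].round(1),"gap",round(s["finger_gap"],1),"ff",s["finger_force"])
print("shift/40",(d/40).round(3), "turn",((r.inv()*R.from_euler("xyz",[np.pi,0,float(sys.argv[4])])).as_rotvec()/np.pi).round(4))
E
python3 go.py 498.5 -266 130 .259
```

```text
clock: 2.6
eef_pos: [481.5, -234.9, 156.9]
eef_rot: [3.141, -0.001, 2.813]
wrist_force: [-0.4, -0.0, -0.4]
finger_gap: 47.1
finger_force: 0.0
clock: 4.85
eef_pos: [481.2, -233.4, 157.3]
eef_rot: [-3.141, 0.0, 0.262]
wrist_force: [0.2, -0.6, -0.1]
finger_gap: 46.7
finger_force: 0.0
t 4.85 pos [ 481.2 -233.4  157.3] rot [-3.141  0.     0.262] q6 0.79 F [ 0.2 -0.6 -0.1] gap 46.7 ff 0.0
shift/40 [0.206 0.9   0.683] turn [-0.0001  0.0001  0.001 ]
```

```bash
python3 -m creep '.05 .2 .2 0 0 0;.05 .25 .3 0 0 0;.05 .25 .4 0 0 0;.05 .2 .4 0 0 0;0 0 .4 0 0 0;0 0 .3 0 0 0;0 0 .2 0 0 0;0 0 .2 0 0 0;0 0 .12 0 0 0;0 0 .05 0 0 0;0 0 0 0 0 0' 0.5 20
python3 -m creep '0 0 0 0 0 0;0 0 0 0 0 0;0 0 0 0 0 0;0 0 0 0 0 0;0 0 0 0 0 0' 0.95 12
python3 go.py 498.5 -266 54 .259
```

```text
clock: 6.22
eef_pos: [498.3, -266.2, 54.8]
eef_rot: [3.141, -0.0, 0.26]
wrist_force: [-0.1, -0.6, -0.3]
finger_gap: 47.2
finger_force: 0.0
clock: 6.85
eef_pos: [498.2, -266.3, 54.7]
eef_rot: [3.141, 0.0, 0.26]
wrist_force: [-1.3, -1.2, 0.7]
finger_gap: 14.0
finger_force: 12.0
t 6.85 pos [ 498.2 -266.3   54.7] rot [3.141 0.    0.26 ] q6 0.76 F [-1.3 -1.2  0.7] gap 14.0 ff 12.00000062584877
shift/40 [ 0.009 -0.006  0.018] turn [0.0001 0.     0.0002]
```

```bash
python3 -m creep '-.039 -.113 0 0 0 0;-.032 -.115 0 0 0 0;-.025 -.117 0 0 0 0;-.018 -.118 0 0 0 0;-.011 -.119 0 0 0 0;-.004 -.119 0 0 0 0;.004 -.119 0 0 0 0;.011 -.119 0 0 0 0;.018 -.118 0 0 0 0;.025 -.117 0 0 0 0;.032 -.115 0 0 0 0;0 0 0 0 0 0;0 0 0 0 0 0' - 20
python3 - <<'E'
from cell import manip
import numpy as np
p=manip.read_state()["eef_pos"]-[562.5,-220.5,0];print(np.hypot(*p[:2]),np.arctan2(-p[1],-p[0])+np.pi)
E
```

```text
clock: 8.48
eef_pos: [483.2, -216.4, 54.5]
eef_rot: [-3.141, 0.001, 0.26]
wrist_force: [-3.5, 0.8, 1.1]
finger_gap: 13.6
finger_force: 20.0
79.44382390961371 3.089974312226137
```

```bash
python3 -m creep '.019 -.057 0 0 0 0;.02 -.057 0 0 0 0;0 0 0 0 0 0'; python3 -m creep '.021 -.056 0 0 0 0;.022 -.056 0 0 0 0;0 0 0 0 0 0';python3 - <<'E'
from h import *
import pickle
D={n:manip.camera(n) for n in("scene","top")};pickle.dump(D,open("d1.pkl","wb"))
p=manip.read_state()["eef_pos"]-[562.5,-220.5,0];print(np.hypot(*p[:2]),np.arctan2(-p[1],-p[0])+np.pi)
a=D["scene"]["color"][180:310,90:230,::-1];b=D["top"]["color"][165:260,285:385,::-1]
r=lambda i:cv2.resize(i,(400,400),interpolation=cv2.INTER_CUBIC)
cv2.imwrite("pics/lock.png",np.hstack([r(a),r(b)]))
E
```

```text
clock: 8.85
eef_pos: [483.7, -212.0, 54.5]
eef_rot: [3.141, 0.0, 0.26]
wrist_force: [-2.4, -3.3, -2.3]
finger_gap: 13.5
finger_force: 20.0
clock: 9.22
eef_pos: [484.0, -210.1, 54.6]
eef_rot: [3.137, 0.001, 0.26]
wrist_force: [-5.4, -26.6, -8.0]
finger_gap: 13.3
finger_force: 20.0
79.1542662107282 3.0097078925427105
```

View pics/lock.png

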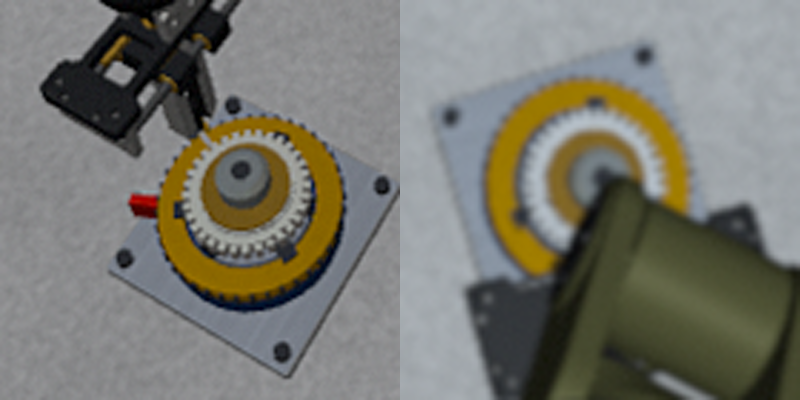

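Locked: the white line is at the green mark (hidden by the fingers), the red mark is clear, and the 27 N reaction shows the stop. I'll open, lift and, with the arm out of the way, re-measure the pliers and shaft.

```bash
python3 -m creep '0 .05 0 0 0 0;0 0 0 0 0 0;0 0 0 0 0 0;0 0 0 0 0 0' 0.5 20
python3 -m creep '0 0 -.3 0 0 0;0 0 -.6 0 0 0;0 0 -1 0 0 0;0 0 -1 0 0 0;0 0 -1 0 0 0;0 0 -1 0 0 0;-.3 -.3 -1 0 0 0;-.5 -.7 -.5 0 0 0;-.5 -.7 0 0 0 0;-.5 -.7 0 0 0 0;-.4 -.7 0 0 0 0;0 -.5 0 0 0 0;0 0 0 0 0 0' 0
python3 - <<'E'
from h import *
import pickle
D={n:manip.camera(n) for n in("scene","top")};pickle.dump(D,open("d2.pkl","wb"))
D0=pickle.load(open("d0.pkl","rb"))
for n,c in D0.items():
    W=cloud(c);H=hsv(c);print(n)
    # pliers: red edges per height
    r=((H[...,0]<8)|(H[...,0]>172))&(H[...,1]>150)&(W[...,1]>140)&(W[...,1]<260)&(W[...,2]>186)
    for lo in(140,200):
        q=W[r&(W[...,1]>lo)&(W[...,1]<lo+60)]
        print(" handle",len(q),q.min(0).round(1),q.max(0).round(1))
    q=W[(W[...,2]>20)&(W[...,2]<36)&(abs(W[...,0]-535)<45)&(abs(W[...,1]-203)<45)]
    print(" ring",len(q),q.mean(0).round(1) if len(q) else 0,np.percentile(q,[3,97],axis=0).round(1) if len(q) else 0)
    # lip/fork: dark points near 118-130
    q=W[(W[...,2]>112)&(W[...,2]<130)&(H[...,2]<90)&(abs(W[...,0]-500)<90)&(abs(W[...,1]-200)<70)]
    print(" fork",len(q),q.min(0).round(1),q.max(0).round(1))
    # rack base plate yaw
    m=((abs(W[...,0]-500)<120)&(abs(W[...,1]-200)<110)&(W[...,2]>3)&(W[...,2]<15)&(H[...,2]<110))
    print(" base",m.sum(),cv2.minAreaRect(W[m][:,:2].astype(np.float32)))
for n,c in D.items():
    W=cloud(c);H=hsv(c);print(n)
    d=np.hypot(W[...,0]-562.5,W[...,1]+220.5)
    s=(d<30)&(W[...,2]>88)&(W[...,2]<100)
    cs,_=cv2.findContours(s.astype(np.uint8),0,cv2.CHAIN_APPROX_NONE);b=max(cs,key=cv2.contourArea)
    e=cv2.fitEllipse(b);print(" shaft ray",ray(c,*e[0],93).round(1),e[1])
    m=(H[...,0]>14)&(H[...,0]<28)&(H[...,1]>150)&(d<85)&(W[...,2]>44)&(W[...,2]<53)
    from scipy.optimize import least_squares
    cs,_=cv2.findContours(m.astype(np.uint8),0,cv2.CHAIN_APPROX_NONE);b=max(cs,key=cv2.contourArea)[:,0]
    P=np.array([ray(c,u,v,48)[:2] for u,v in b]);P=P[np.hypot(*(P-[562.5,-220.5]).T)>62]
    f=least_squares(lambda p:np.hypot(P[:,0]-p[0],P[:,1]-p[1])-p[2],[562,-220,71],loss="soft_l1");print(" ring fit",f.x.round(1))
    g=(H[...,0]>50)&(H[...,0]<75)&(H[...,1]>120)&(d<130);print(" green",np.nanmean(W[g],0).round(1))
    k=(d>70)&(d<95)&(H[...,2]<70)&(W[...,2]>55);print(" peg",k.sum(),W[k].mean(0).round(1))
E
python3 go.py 515.5 200 245 .149
```

```text
clock: 9.82
eef_pos: [485.0, -208.8, 54.7]
eef_rot: [3.142, -0.0, 0.26]
wrist_force: [0.1, -0.2, -0.3]
finger_gap: 46.5
finger_force: 0.0
clock: 11.45
eef_pos: [362.6, -91.8, 311.7]
eef_rot: [3.141, -0.002, 0.261]
wrist_force: [-0.2, -1.4, -0.4]
finger_gap: 93.9
finger_force: 0.0
scene
 handle 25 [514.2 168.7 186.1] [526.8 174.4 199.7]
 handle 23 [505.9 224.3 186.1] [518.9 230.7 199.2]
 ring 74 [539.2 205.4  29.9] [[514.5 182.1  27.1]
 [560.1 227.2  32.9]]
 fork 390 [451.6 154.9 112.1] [541.9 236.9 129.5]
 base 1047 ((480.7257080078125, 196.4990234375), (150.02651977539062, 112.00164794921875), 8.501005172729492)
top
 handle 23 [513.4 168.6 186.4] [524.9 177.5 198.5]
 handle 20 [507.4 222.5 186.3] [514.6 231.7 198.8]
 ring 48 [546.9 208.1  28.9] [[529.3 182.   25.4]
 [559.4 226.1  31.1]]
 fork 461 [452.9 153.5 112.1] [541.4 238.9 128.4]
 base 1046 ((495.9892578125, 198.57803344726562), (118.02942657470703, 107.65412902832031), 8.089173316955566)
scene
 shaft ray [ 564.2 -221.    93. ] (16.28923225402832, 18.479366302490234)
 ring fit [ 562.6 -221.5   69.7]
 green [ 487.1 -213.    71.3]
 peg 53 [ 485.6 -212.3   71.4]
top
 shaft ray [ 561.3 -219.9   93. ] (13.903306007385254, 14.294539451599121)
 ring fit [ 561.3 -218.9   67.8]
 green [ 467.6 -207.3   32.8]
 peg 18 [ 482.3 -207.3   74. ]
t 11.55 pos [363.  -92.7 311.1] rot [ 3.141e+00 -1.000e-03  2.600e-01] q6 0.96 F [-0.3 -0.3 -0.3] gap 94.3 ff 0.0
shift/40 [ 5.566 -6.092  1.653] turn [ 0.0002 -0.0002  0.0354]
```

```bash
python3 -m creep '0 0 0 0 0 .0354;.25 -.33 .08 0 0 0;.48 -.66 .16 0 0 0;.48 -.66 .16 0 0 0;.48 -.66 .16 0 0 0;.48 -.66 .16 0 0 0;.48 -.66 .16 0 0 0;.48 -.66 .16 0 0 0;.48 -.66 .16 0 0 0;.48 -.66 .16 0 0 0;.48 -.66 .16 0 0 0;.28 -.4 .13 0 0 0;0 0 0 0 0 0;0 0 0 0 0 0' 0
python3 go.py 515.7 200 155 .149
```

```text
clock: 13.3
eef_pos: [515.2, 199.2, 244.9]
eef_rot: [3.141, -0.0, 0.148]
wrist_force: [0.3, -0.5, -0.5]
finger_gap: 94.2
finger_force: 0.0
t 13.3 pos [515.2 199.2 244.9] rot [ 3.141 -0.     0.148] q6 1.73 F [ 0.3 -0.5 -0.5] gap 94.2 ff 0.0
shift/40 [ 0.015 -0.017  2.247] turn [ 0.     -0.     -0.0003]
```

```bash
python3 -m creep '0 0 .2 0 0 0;0 0 .4 0 0 0;0 0 .4 0 0 0;.01 -.02 .4 0 0 0;0 0 .4 0 0 0;0 0 .3 0 0 0;0 0 .14 0 0 0;0 0 0 0 0 0' 0
python3 -m creep '0 0 0 0 0 0;0 0 0 0 0 0;0 0 0 0 0 0;0 0 0 0 0 0;0 0 0 0 0 0;0 0 0 0 0 0;0 0 0 0 0 0' 0.75 40
python3 go.py 515.7 200 165 .149
```

```text
clock: 14.3
eef_pos: [515.5, 201.0, 154.9]
eef_rot: [3.142, 0.0, 0.148]
wrist_force: [-0.2, -0.1, -0.0]
finger_gap: 93.8
finger_force: 0.0
clock: 15.18
eef_pos: [515.8, 200.9, 155.4]
eef_rot: [-3.142, -0.001, 0.148]
wrist_force: [-0.3, -1.6, 4.6]
finger_gap: 36.6
finger_force: 39.9
t 15.18 pos [515.8 200.9 155.4] rot [-3.142e+00 -1.000e-03  1.480e-01] q6 1.73 F [-0.3 -1.6  4.6] gap 36.6 ff 39.949328899383545
shift/40 [-0.005  0.022 -0.24 ] turn [-0.     -0.0002 -0.0002]
```

```bash
python3 -m creep '0 0 -.1 0 0 0;0 0 -.1 0 0 0;0 0 -.1 0 0 0;0 0 0 0 0 0;0 0 0 0 0 0'
python3 - <<'E'
from h import *
import pickle
D={n:manip.camera(n) for n in("scene","top")};pickle.dump(D,open("d3.pkl","wb"))
a=D["scene"]["color"][50:190,220:380,::-1]
cv2.imwrite("pics/grip.png",cv2.resize(a,(640,560),interpolation=cv2.INTER_CUBIC))
E
```

```text
clock: 15.8
eef_pos: [515.4, 200.9, 166.9]
eef_rot: [3.142, 0.0, 0.148]
wrist_force: [-0.4, 0.6, -2.0]
finger_gap: 36.3
finger_force: 39.9
```

View pics/grip.png

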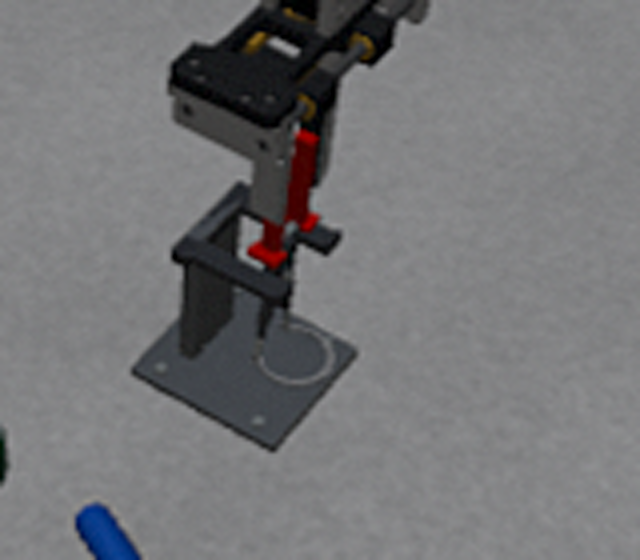

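The pliers are held upright with the guards lifted off the fork and the ring spread at about (295,355) in the crop. The wrist reads −2 N, which is the pliers' weight. Next I'll slide out along +x and then go up.

```bash
python3 -m creep '.15 0 0 0 0 0;.3 0 0 0 0 0;.3 0 0 0 0 0;.3 0 0 0 0 0;.3 0 0 0 0 0;.3 0 0 0 0 0;.2 0 0 0 0 0;.1 0 0 0 0 0;0 0 0 0 0 0;0 0 -.3 0 0 0;0 0 -.6 0 0 0;0 0 -.6 0 0 0;0 0 -.6 0 0 0;0 0 -.6 0 0 0;0 0 -.4 0 0 0;0 0 0 0 0 0;0 0 0 0 0 0'
python3 go.py 544 -223.5 250 .149
python3 - <<'E'
from h import *
import pickle
D={n:manip.camera(n) for n in("scene","top")};pickle.dump(D,open("d4.pkl","wb"))
ims=[]
for n,c in D.items():
    s=manip.read_state();T=s["eef_pos"];K=c["camera_matrix"];M=np.linalg.inv(c["T"])
    p=M@np.r_[T+[18,3,-127],1];u,v=(K@(p[:3]/p[2]))[:2];print(n,u,v)
    u,v=int(u),int(v);a=c["color"][max(v-60,0):v+60,max(u-60,0):u+60,::-1]
    print("  crop origin",max(u-60,0),max(v-60,0));ims.append(cv2.resize(a,(396,396),interpolation=cv2.INTER_CUBIC))
cv2.imwrite("pics/held.png",np.hstack(ims))
E
```

```text
clock: 18.02
eef_pos: [592.4, 212.4, 290.1]
eef_rot: [3.141, 0.001, 0.148]
wrist_force: [-0.2, 0.2, -2.1]
finger_gap: 36.8
finger_force: 39.9
t 18.02 pos [592.4 212.4 290.1] rot [3.141e+00 1.000e-03 1.480e-01] q6 1.71 F [-0.2  0.2 -2.1] gap 36.8 ff 39.93776857852936
shift/40 [-2.808 10.599  1.009] turn [ 0.0001  0.0004 -0.0002]
scene 325.98381750319436 117.49309178915695
  crop origin 265 57
top 161.897868392698 186.64633584132866
  crop origin 101 126
```

View pics/held.png

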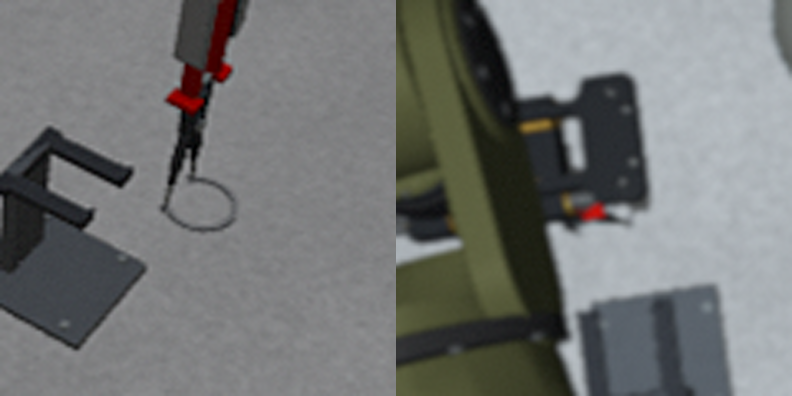

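The scene half shows the spread ring as an ellipse centred at crop (200,205), i.e. pixel (325.6,119), within 2 px of the prediction (326,117.5). The pliers are upright and clear of the rack. I'll carry them over the shaft.

```bash
python3 -m creep '-.04 .15 0 0 0 0;-.1 .4 0 0 0 0;-.17 .66 0 0 0 0;-.17 .66 0 0 0 0;-.17 .66 0 0 0 0;-.17 .66 0 0 0 0;-.17 .66 0 0 0 0;-.17 .66 0 0 0 0;-.17 .66 0 0 0 0;-.17 .66 0 0 0 0;-.17 .66 0 0 0 0;-.17 .66 0 0 0 0;-.17 .66 0 0 0 0;-.17 .66 0 0 0 0;-.17 .66 0 0 0 0;-.17 .66 0 0 0 0;-.17 .6 .1 0 0 0;-.1 .15 .2 0 0 0;-.04 .05 .1 0 0 0;0 0 0 0 0 0'
python3 go.py 544 -223.2 245 .149
```

```text
clock: 20.62
eef_pos: [543.2, -222.7, 274.8]
eef_rot: [-3.141, 0.0, 0.149]
wrist_force: [-0.0, -0.4, -2.3]
finger_gap: 36.9
finger_force: 39.9
t 20.62 pos [ 543.2 -222.7  274.8] rot [-3.141  0.     0.149] q6 0.97 F [-0.  -0.4 -2.3] gap 36.9 ff 39.93777573108673
shift/40 [0.018 0.017 0.745] turn [-0.0001  0.0001 -0.    ]
```

```bash
python3 -m creep '0 0 .2 0 0 0;.02 .01 .3 0 0 0;0 0 .2 0 0 0;0 0 0 0 0 0;0 0 0 0 0 0'
cat > ringm.py <<'E'
from h import *
import pickle,sys
c=manip.camera("scene");W=cloud(c);s=manip.read_state();T=s["eef_pos"];hz=T[2]-127.4
d0=pickle.load(open("d2.pkl","rb"))["scene"];W0=cloud(d0)
diff=np.abs(c["color"].astype(int)-d0["color"]).sum(2)
R=T[:2]+18.6*np.array([.989,.148]);rr=np.hypot(W[...,0]-R[0],W[...,1]-R[1])
m=(abs(W[...,2]-hz)<9)&(rr<40)&(rr>14)
print("depth ring",m.sum(),np.nanmean(W[m],0).round(1),np.nanmin(W[m],0).round(1),np.nanmax(W[m],0).round(1),"pred",R.round(1),hz.round(1))
a=c["color"][185:285,110:250,::-1]
cv2.imwrite(f"pics/{sys.argv[1]}.png",cv2.resize(a,(784,560),interpolation=cv2.INTER_CUBIC));pickle.dump((c,T),open(sys.argv[1]+".pkl","wb"))
k,l,st,ce=cv2.connectedComponentsWithStats(m.astype(np.uint8));
pts=np.argwhere(m)[:,::-1].astype(np.float32)
P=np.array([ray(c,u,v,hz)[:2] for u,v in pts])
from scipy.optimize import least_squares
P=P[np.hypot(*(P-R).T)>19]
f=least_squares(lambda p:np.hypot(P[:,0]-p[0],P[:,1]-p[1])-p[2],[*R,25],loss="soft_l1",f_scale=1);print("ring fit",f.x.round(1),len(P),"cost",f.cost,"xy-pred",(f.x[:2]-R).round(1))
E
python3 ringm.py over
```

```text
clock: 21.25
eef_pos: [544.3, -223.5, 247.3]
eef_rot: [3.141, -0.0, 0.148]
wrist_force: [-0.3, -0.6, -1.9]
finger_gap: 36.5
finger_force: 39.9
depth ring 143 [ 567.2 -221.3  118.8] [ 539.4 -246.7  114.6] [ 589.1 -194.   128.6] pred [ 562.8 -220.8] 120.1
ring fit [ 562.3 -220.9   25.1] 143 cost 136.63352507308014 xy-pred [-0.5 -0.1]
```

View pics/over.png

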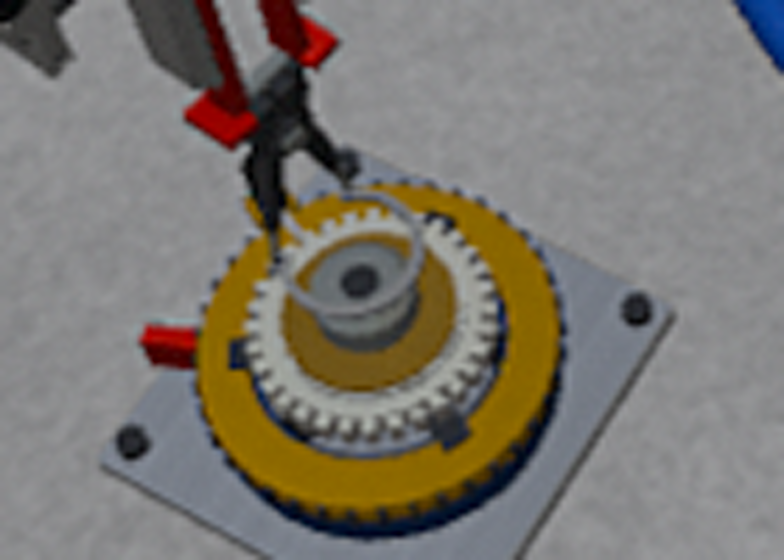

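The ring (crop centre ≈ (352,255)) hovers over the shaft end, whose centre hole is at about (360,280). The ring fit agrees with the prediction to 0.5 mm. I'll refine the shaft axis from the centre hole and the brass washer.

Run:
```python
from h import *
import pickle
from scipy.optimize import least_squares
for f in("d0.pkl","d2.pkl"):
  D=pickle.load(open(f,"rb"))
  for n,c in D.items():
    G=cv2.cvtColor(c["color"],cv2.COLOR_RGB2GRAY).astype(float);W=cloud(c);H=hsv(c);print(f,n)
    v,u=np.mgrid[:384,:512]
    P=np.array([ray(c,a,b,94) for a,b in zip(u.ravel(),v.ravel())]).reshape(384,512,3)
    d=np.hypot(P[...,0]-562.3,P[...,1]+220.2)
    m=(d<10);w=np.clip(np.median(G[d<14])-12-G,0,None)*m;print(" hole",(np.array([(w*P[...,i]).sum() for i in(0,1)])/w.sum()).round(1),"n",(w>0).sum())
    # flat end face: bright grey at z94 (chamfer shades differ) 
    for h,rn,lo,hi,msk in((72,34,27,41,(H[...,0]>12)&(H[...,0]<28)&(H[...,1]>100)),(48,71,60,80,(H[...,0]>14)&(H[...,0]<28)&(H[...,1]>130))):
        Q=np.array([ray(c,a,b,h) for a,b in zip(u.ravel(),v.ravel())]).reshape(384,512,3)
        dd=np.hypot(Q[...,0]-562.3,Q[...,1]+220.2)
        mm=(msk&(dd<hi)).astype(np.uint8);mm=cv2.morphologyEx(mm,cv2.MORPH_CLOSE,np.ones((3,3)))
        if h==72: mm[W[...,2]<64]=0
        cs,_=cv2.findContours(mm,cv2.RETR_EXTERNAL,cv2.CHAIN_APPROX_NONE);b=max(cs,key=cv2.contourArea)[:,0]
        q=Q[b[:,1],b[:,0],:2];q=q[np.hypot(*(q-[562.3,-220.2]).T)>lo]
        r=least_squares(lambda p:np.hypot(q[:,0]-p[0],q[:,1]-p[1])-p[2],[562,-220,rn],loss="soft_l1");print(" circle",rn,r.x.round(1),len(q))
```

```text
d0.pkl scene
 hole [ 560.9 -220.7] n 44
 circle 34 [ 561.5 -221.4   32.4] 82
 circle 71 [ 563.4 -222.6   70.8] 188
d0.pkl top
 hole [ 561.9 -219.9] n 29
 circle 34 [ 561.6 -219.2   29.9] 64
 circle 71 [ 561.3 -218.9   68.2] 154
d2.pkl scene
 hole [ 560.9 -220.7] n 43
 circle 34 [ 561.6 -221.4   32.4] 81
 circle 71 [ 563.2 -222.2   70.8] 189
d2.pkl top
 hole [ 561.9 -219.9] n 29
 circle 34 [ 561.7 -219.2   29.9] 64
 circle 71 [ 561.4 -218.9   68.2] 149
```

```bash
python3 -m creep '-.025 -.01 0 0 0 0;0 0 .2 0 0 0;0 0 .2 0 0 0;0 0 .15 0 0 0;0 0 0 0 0 0;0 0 0 0 0 0'
python3 -m creep '0 0 .04 0 0 0;0 0 .04 0 0 0;0 0 .04 0 0 0;0 0 0 0 0 0'
python3 -m creep '0 0 .04 0 0 0;0 0 .04 0 0 0;0 0 0 0 0 0'
python3 ringm.py enter
```

```text
clock: 22.05
eef_pos: [543.3, -223.3, 225.2]
eef_rot: [3.141, -0.0, 0.148]
wrist_force: [-1.4, -0.5, -2.5]
finger_gap: 36.5
finger_force: 39.9
clock: 22.55
eef_pos: [543.1, -223.2, 220.1]
eef_rot: [-3.141, 0.0, 0.148]
wrist_force: [0.5, 0.5, -2.2]
finger_gap: 36.9
finger_force: 39.9
clock: 22.92
eef_pos: [543.1, -223.2, 216.9]
eef_rot: [-3.141, 0.0, 0.148]
wrist_force: [-0.2, 0.6, -2.4]
finger_gap: 37.0
finger_force: 39.9
depth ring 284 [ 566.8 -220.9   90.4] [ 537.8 -245.9   82.7] [ 587.2 -193.2   98.3] pred [ 561.6 -220.5] 89.6
ring fit [ 560.9 -220.3   24.2] 183 cost 291.92351602221765 xy-pred [-0.6  0.2]
```

View pics/enter.png

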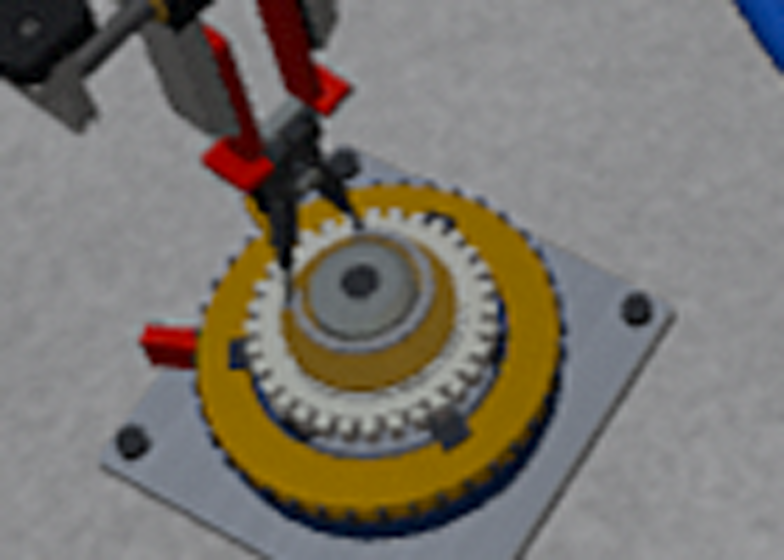

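The ring encircles the shaft end (ring centred at about (362,290) on the shaft at (360,283)) with no contact force. I'll keep lowering gently.

```bash
python3 -m creep '0 0 .04 0 0 0;0 0 .04 0 0 0;0 0 .04 0 0 0;0 0 0 0 0 0'
python3 -m creep '0 0 .04 0 0 0;0 0 .04 0 0 0;0 0 .04 0 0 0;0 0 0 0 0 0'
python3 -m creep '0 0 .04 0 0 0;0 0 .04 0 0 0;0 0 0 0 0 0;0 0 0 0 0 0'
```

```text
clock: 23.48
eef_pos: [543.1, -223.2, 212.1]
eef_rot: [-3.141, 0.0, 0.148]
wrist_force: [-0.4, -0.7, -1.8]
finger_gap: 36.5
finger_force: 39.9
clock: 23.98
eef_pos: [543.1, -223.2, 207.3]
eef_rot: [-3.141, 0.0, 0.148]
wrist_force: [0.4, 0.2, -1.8]
finger_gap: 36.6
finger_force: 39.9
clock: 24.48
eef_pos: [543.2, -223.2, 204.3]
eef_rot: [3.142, -0.0, 0.148]
wrist_force: [0.0, 0.4, -3.0]
finger_gap: 36.7
finger_force: 39.9
```

```bash
python3 -m creep '0 0 .025 0 0 0;0 0 .025 0 0 0;0 0 0 0 0 0'
python3 -m creep '0 0 .02 0 0 0;0 0 0 0 0 0;0 0 0 0 0 0'
python3 -m creep '0 0 .015 0 0 0;0 0 0 0 0 0;0 0 0 0 0 0'
```

```text
clock: 24.85
eef_pos: [543.3, -223.4, 203.7]
eef_rot: [3.141, -0.001, 0.149]
wrist_force: [-4.4, 1.4, 9.3]
finger_gap: 37.1
finger_force: 40.0
clock: 25.22
eef_pos: [543.4, -223.4, 203.7]
eef_rot: [3.14, -0.002, 0.149]
wrist_force: [-6.6, 1.9, 15.2]
finger_gap: 36.6
finger_force: 40.0
clock: 25.6
eef_pos: [543.4, -223.5, 203.6]
eef_rot: [3.14, -0.002, 0.149]
wrist_force: [-8.2, 1.8, 20.0]
finger_gap: 37.1
finger_force: 40.0
```

```bash
python3 -m creep '0 0 -.025 0 0 0;0 0 -.025 0 0 0;0 0 0 0 0 0;0 0 0 0 0 0'
python3 - <<'E'
from h import *
import pickle
c=manip.camera("scene");W=cloud(c);pickle.dump(c,open("d5.pkl","wb"));d0=pickle.load(open("d2.pkl","rb"))["scene"];W0=cloud(d0)
ax=np.array([561.3,-221]);G=cv2.cvtColor(c["color"],cv2.COLOR_RGB2GRAY).astype(int)
d=np.hypot(W[...,0]-ax[0],W[...,1]-ax[1]);ang=np.degrees(np.arctan2(W[...,1]-ax[1],W[...,0]-ax[0]))
for n,w in(("before",W0),("now",W)):
    dd=np.hypot(w[...,0]-ax[0],w[...,1]-ax[1]);an=np.degrees(np.arctan2(w[...,1]-ax[1],w[...,0]-ax[0]))
    for lo in range(-120,120,40):
        m=(dd>23)&(dd<27.5)&(an>lo)&(an<lo+40);m2=(dd>30)&(dd<33)&(an>lo)&(an<lo+40)
        print(n,lo,m.sum(),np.median(w[m][:,2]).round(1),"washer",np.median(w[m2][:,2]).round(1))
cv2.imwrite("pics/seat.png",cv2.resize(c["color"][195:275,130:230,::-1],(800,600),interpolation=cv2.INTER_CUBIC))
E
```

```text
clock: 26.1
eef_pos: [543.3, -223.4, 203.7]
eef_rot: [3.141, -0.001, 0.149]
wrist_force: [-2.7, 1.8, 7.6]
finger_gap: 36.9
finger_force: 40.0
before -120 15 72.8 washer 72.7
before -80 16 72.8 washer 73.0
before -40 15 73.3 washer 73.2
before 0 15 73.2 washer 72.5
before 40 15 72.8 washer 71.8
before 80 7 72.6 washer 72.9
now -120 232 403.5 washer 425.6
now -80 330 427.9 washer 344.0
now -40 26 75.7 washer 71.9
now 0 164 480.5 washer 475.7
now 40 136 392.9 washer 458.7
now 80 142 344.4 washer 337.0
```

View pics/seat.png

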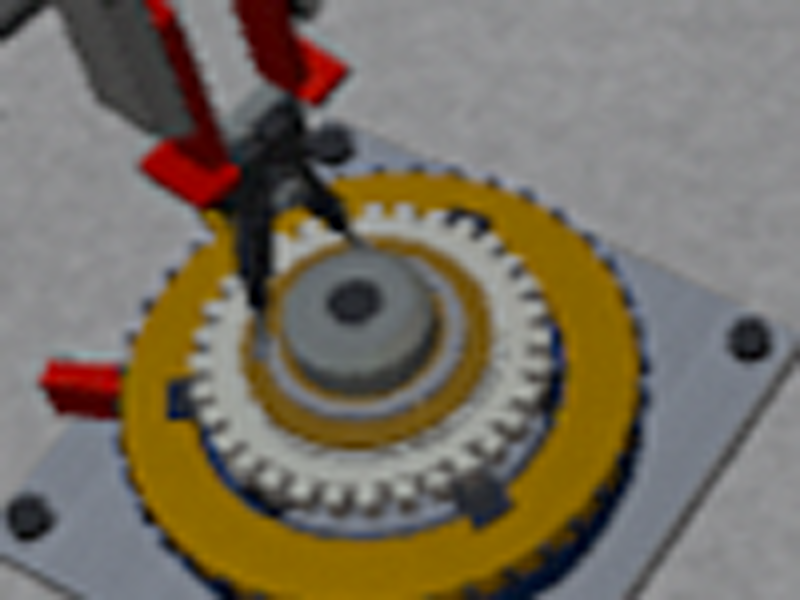

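The ring lies around the shaft at washer level (crop ellipse centre ≈ (362,325)), with the washer showing evenly outside it. I'll check heights and centring numerically with only nearby points.

```bash
python3 - <<'E'
from h import *
import pickle
from scipy.optimize import least_squares
c=pickle.load(open("d5.pkl","rb"));W=cloud(c);H=hsv(c)
ok=(W[...,2]>69)&(W[...,2]<79)
ax=np.array([561.3,-221]);X=W-[*ax,0]
d=np.hypot(X[...,0],X[...,1]);an=np.degrees(np.arctan2(X[...,1],X[...,0]))
for lo in range(-180,180,40):
    m=ok&(d>22)&(d<28)&(H[...,1]<90)&(an>lo)&(an<lo+40);m2=ok&(d>30)&(d<33.5)&(H[...,1]>100)&(an>lo)&(an<lo+40)
    print(lo,m.sum(),np.median(W[m][:,2]).round(1) if m.any() else '',"washer",m2.sum(),np.median(W[m2][:,2]).round(1) if m2.any() else '')
m=ok&(d>21)&(d<30)&(H[...,1]<80);vu=np.argwhere(m)
P=np.array([ray(c,u,v,74.5)[:2] for v,u in vu])
f=least_squares(lambda p:np.hypot(P[:,0]-p[0],P[:,1]-p[1])-p[2],[*ax,25],loss="soft_l1");print("ring fit",f.x.round(1),len(P))
Q=W[m][:,:3];A=np.c_[Q[:,:2]-ax,np.ones(len(Q))];print("plane tilt,z",np.linalg.lstsq(A,Q[:,2],rcond=None)[0].round(3))
E
python3 go.py 543.3 -223.4 203.7 .149
```

```text
-180 6 73.0 washer 6 73.1
-140 15 75.0 washer 16 72.1
-100 17 75.2 washer 18 72.6
-60 15 74.8 washer 17 72.0
-20 16 75.3 washer 13 72.2
20 16 75.2 washer 13 72.6
60 14 76.0 washer 11 73.6
100 3 75.8 washer 10 72.7
140 0  washer 10 72.0
ring fit [ 560.4 -220.5   24.8] 109
plane tilt,z [9.0000e-03 5.0000e-03 7.4845e+01]
t 26.15 pos [ 543.3 -223.3  203.7] rot [ 3.141e+00 -1.000e-03  1.480e-01] q6 0.97 F [-2.2  0.8  7.8] gap 36.6 ff 39.960182905197144
shift/40 [-0.     0.001  0.001] turn [ 0.0002 -0.0003 -0.0002]
```

The ring is seated: its top is about 2.6 mm above the washer all round, tilt is below 0.01 rad, and it is centred within about 1 mm. I'll ease the push slightly and hand in.

```bash
python3 -m creep '0 0 -.01 0 0 0;0 0 0 0 0 0;0 0 0 0 0 0;0 0 0 0 0 0' && python3 -c "
from cell import manip
print(manip.sign_off())"
```

```text
clock: 26.65
eef_pos: [543.3, -223.3, 203.8]
eef_rot: [3.141, -0.001, 0.148]
wrist_force: [-2.3, 1.4, 5.5]
finger_gap: 36.2
finger_force: 40.0
the job is handed in; nothing more can be done
None
```

The job is handed in at 26.7 s of 61 (no verdict returned): the lock ring is at its stop, and the pliers are held upright and fully squeezed, with the spread ring flat on the washer around the groove, pressing with about 8 N.

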